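# Find the rattling tin

### The job

One of the three sealed round tins on the bench holds a part that has come loose. Try all three, from left to right: pick each tin up by its bar grip, give it a brisk shake in the air and, unless you are keeping the last one, stand it back where it was. Finish holding the tin that rattles, upright and still, in the air a hand's breadth (about 12 cm) above the middle of the notebook that lies beyond the tins, with the two quiet tins back in their places; do not disturb the tools and parts lying around.

Things in the scene. Friction and masses are not known exactly. Their poses are not given: they have to be found in the camera images.
- tin_left: leftmost of three identical sealed tins: bare metal drum 100 mm across, lid 48 mm above the underside; on the lid a dark bar grip 50 mm long (along the tin's x), 14 mm thick (along its y), flat sides from 48 to 75 mm above the underside. Origin: centre of the underside; z up. Weighs 0.38 kg with contents
- tin_middle: middle tin, same size, weight and axes as the leftmost. In one of the three, a different one each time, a smooth round heavy part (220 g, 34 mm across) is loose: it rolls up to 27 mm off the tin's centre to whichever side is low and knocks on the wall
- tin_right: rightmost tin, same size, weight and axes as the leftmost. The contents of the two tins that do not rattle weigh 220 g too, but are packed tight
- log_book: white notebook, its page covered with handwriting, lying on the worktop beyond the tins, fixed, 210 mm long along its x (which points about to the left, across the bench), 152 mm along its y, 14 mm thick. Origin: centre of its underside
- e_core: black ferrite E core lying by, 21x42x15 mm (bystander). Origin: centre of its underside
- toroid: green wound toroid lying flat, 40x46x12 mm (bystander). Origin: centre of its underside
- marker: white marker pen with a blue cap, 17x135x16 mm, long along its y (bystander). Origin: centre of its underside
- screwdriver: red-handled screwdriver, 25x183x25 mm, long along its y (bystander). Origin: centre of its underside
- steel_tweezers: steel tweezers at the near edge, 10x124x9 mm, long along its y (bystander). Origin: centre of its underside
There are look-alikes about, which are no part of the job. Leave any brown look-alike of the tin_left alone.

How it is judged (in metres and radians):
On the way, in this order (a step that is already met when the one before it is completed fails the run):
1. the left tin is shaken in the air (underside over 35 mm above the worktop, moving faster than 0.2 m/s or turning faster than 1.2 rad/s) (height (world z) of tin_left above 0.035 m and (linear speed of tin_left above 0.2 m/s or angular speed of tin_left above 1.2 rad/s)).
2. the middle tin is shaken in the air (underside over 35 mm above the worktop, moving faster than 0.2 m/s or turning faster than 1.2 rad/s) (height (world z) of tin_middle above 0.035 m and (linear speed of tin_middle above 0.2 m/s or angular speed of tin_middle above 1.2 rad/s)).
3. the right tin is shaken in the air (underside over 35 mm above the worktop, moving faster than 0.2 m/s or turning faster than 1.2 rad/s) (height (world z) of tin_right above 0.035 m and (linear speed of tin_right above 0.2 m/s or angular speed of tin_right above 1.2 rad/s)).
At the end, for the whole second after the job is handed in: the rattling tin is held by the fingers, underside 70 to 250 mm above the worktop, within 70 mm of the notebook's centre seen from above, tilted under 0.3 rad, still; the other two stand upright on the worktop, at rest, untouched, within 60 mm of where they first stood (((distance between loose_slug and tin_left below 0.075 m and height (world z) of tin_left between 0.07 and 0.25 m and horizontal distance between tin_left and log_book below 0.07 m and angle between tin_left's own z axis and vertical below 0.3 rad and linear speed of tin_left below 0.03 m/s and contact force between the fingers and tin_left above 1 N and height (world z) of each of tin_middle, tin_right below 0.006 m and angle between each of tin_middle, tin_right's own z axis and vertical below 0.1 rad and distance of each of tin_middle, tin_right from where it was at the start of the episode below 0.06 m and linear speed of each of tin_middle, tin_right below 0.02 m/s and contact force between the fingers and tin_middle below 0.1 N and contact force between the fingers and tin_right below 0.1 N) or (distance between loose_slug and tin_middle below 0.075 m and height (world z) of tin_middle between 0.07 and 0.25 m and horizontal distance between tin_middle and log_book below 0.07 m and angle between tin_middle's own z axis and vertical below 0.3 rad and linear speed of tin_middle below 0.03 m/s and contact force between the fingers and tin_middle above 1 N and height (world z) of each of tin_left, tin_right below 0.006 m and angle between each of tin_left, tin_right's own z axis and vertical below 0.1 rad and distance of each of tin_left, tin_right from where it was at the start of the episode below 0.06 m and linear speed of each of tin_left, tin_right below 0.02 m/s and contact force between the fingers and tin_left below 0.1 N and contact force between the fingers and tin_right below 0.1 N) or (distance between loose_slug and tin_right below 0.075 m and height (world z) of tin_right between 0.07 and 0.25 m and horizontal distance between tin_right and log_book below 0.07 m and angle between tin_right's own z axis and vertical below 0.3 rad and linear speed of tin_right below 0.03 m/s and contact force between the fingers and tin_right above 1 N and height (world z) of each of tin_left, tin_middle below 0.006 m and angle between each of tin_left, tin_middle's own z axis and vertical below 0.1 rad and distance of each of tin_left, tin_middle from where it was at the start of the episode below 0.06 m and linear speed of each of tin_left, tin_middle below 0.02 m/s and contact force between the fingers and tin_left below 0.1 N and contact force between the fingers and tin_middle below 0.1 N))); the arm keeps its last pose, push and grip.
It fails at once if a bystander (core, toroid, marker, screwdriver, tweezers) is moved by more than 40 mm (distance of any of e_core, toroid, marker, screwdriver, steel_tweezers from where it was at the start of the episode above 0.04 m).
It also fails if it takes over 72 s, if anything falls off the work surface, if the arm or the gripper's body presses on something with over 40 N, if the wrist force passes 120 N, or if a joint passes its speed limit or range.

### The arm

A 6-joint arm with a two-finger parallel gripper is mounted at the origin on a cart in front of the work surface, level with it; the furniture and walls round the work are solid. World frame = base frame: x ahead of the robot, y to its left, z up, the work surface at z = 0. Lengths are in m, angles in degrees, forces in N, time in s.
With the tool pointing down it reaches from about 0.35 to 0.875 m from the base axis. Payload 4.2 kg.
Tool frame: the origin (TCP) lies midway between the tips of the shut fingers; the grasp point (between the pads) lies 19 mm behind it; z points along the fingers, y is the line along which they close (so a half turn about z gives the same grasp; the last joint's range is limited). The gripper opens to 87 mm and grips with 3 to 60 N. Pads are 19 mm wide; open, the fingers measure 117 mm over their backs; the gripper's body (75 mm by 190 mm) begins 51 mm behind the grasp point.
Start: joints at [-54.511, 22.042, 0.453, 0, -68.411, -14.817], TCP at [0.221, -0.585, 0.223] pointing down, gripper open.
Joint ranges: [-179.83, 179.83], [-69.29, 118.12], [-61.27, 80.66], [-181.25, 117.63], [-171.15, -9.14], [-177.46, 177.46]. Speed limits (degrees/s): [159.86, 159.86, 180, 180, 180, 180].

### API

Orientations are given as a 3x3 rotation matrix whose columns are the frame's x, y, z axes.
In Python, from station import r, cams gives the robot as it stands.
- The arm moves only by the tool play_rows, never from a script. Its argument "commands" is text: rows parted by semicolons, each of 6 numbers parted by spaces: the shift along the world's x, y, z normalised to -1 to 1, where 1 is 30 mm, then the turn, a rotation vector about the world's x, y, z normalised to -1 to 1, where 1 is 0.15 rad. A call has 1 to 20 rows; each row shifts and turns the commanded pose from where the row before left it; what a row does not reach is not made up. A row lasts 1/10 s, in which the tool goes at most 50 mm and 8.59 degrees, less where a joint would pass 70% of its speed; a pose out of reach is approached as far as the arm can. A call with a number of a shift or a turn outside -1 to 1 is refused whole. A call with a gripper value outside its range is refused whole. "grip" is the finger opening in mm, from 0 to 87, set as the call begins (left out, the last holds). The fingers move at their own pace and stop on an object; the grip force is fixed at half the most. Time passes only in rows, so rows that do not move let the fingers close. It gives the time, the measured TCP pose, the force, the opening and the grip force at its end, in the units of the state.
- r.sense(): the state, without advancing time (a new reading comes with each control period).
- cams.capture(name): name is "scene" or "top"; returns (picture, depth): 400x640x3 uint8, blue, green, red; 400x640 float32, m along the optical axis (not along the pixel's ray), 0 where there is no reading.
- cams.camera_info(name): a dict with "mtx" (3x3 intrinsics, pixels), "R" (3x3) and "t" (3): a world point X has camera coordinates R X + t. Camera axes: x right, y down, z forward; pixel columns grow to the right and rows downward; lengths in m; the calibration is good to about 2 mm. A picture is of the moment at which its call begins. camera_info takes no time and is no camera call.
- r.finish_job(): hands the job in; it is judged then, once.
The state is a dict: "time_s": time; "joints": joint angles; "joint_velocities": joint speeds; "effort": joint torques, N m; "tcp_pos": TCP position; "ee_rot": TCP orientation; "wrist_force": force on the tool from outside, world axes, zero at the start; "moment": the same for the moment, N m; "gripper_width": opening from 0.0 (shut) to 1.0 (fully open); "gripper_force": force on a finger pad.
Only numpy, scipy, OpenCV 4.12 (cv2) and the standard library are available. Lean on these libraries where they do the work, as an engineer would, in place of code of your own. Each camera call takes 0.05 s, during which the arm holds its last target. There are 200 camera calls.

## Working session

There is one attempt and no reset: what is moved stays moved. The work goes in short steps, Python scripts to look and compute and a tool call to move; the robot and the scene stay as the last step left them, time stands still between calls to the robot, and variables do not carry over. Pictures are saved under pics/ and viewed, at most 10 in all, crops included, and the job is handed in when it is done.

Besides the shell and the picture viewer there is one more tool, called after "Call:" as name(argument=value, ...), one argument or row to a line, values as JSON. play_rows: Moves the arm, as the interface text tells. Scaled input: -1 to 1 covers 30 mm each way for a shift and 0.15 rad each way for a turn. Its arguments: {"type":"object","properties":{"commands":{"type":"string"},"grip":{"type":"number"}},"required":["commands"]}

```bash
mkdir -p pics; ls
python3 - <<'E'
from station import r,cams
import cv2,numpy as np
for n in("top","scene"):
    p,d=cams.capture(n); cv2.imwrite(f"pics/{n}0.png",p); np.save(f"/tmp/{n}.npy",d)
    i=cams.camera_info(n); print(n,i["mtx"].round(1).tolist(),i["R"].round(3).tolist(),i["t"].round(3).tolist())
s=r.sense(); print(s["ee_rot"],s["time_s"])
E
```

```text
pics
top [[396.2, 0.0, 318.8], [0.0, 396.2, 200.3], [0.0, 0.0, 1.0]] [[-0.005, -1.0, 0.006], [-0.997, 0.005, -0.076], [0.076, -0.006, -0.997]] [0.22, 0.533, 1.005]
scene [[428.4, 0.0, 319.4], [0.0, 428.4, 199.4], [0.0, 0.0, 1.0]] [[-0.777, -0.629, 0.008], [-0.468, 0.569, -0.676], [0.421, -0.53, -0.736]] [0.541, 0.158, 1.024]
[[-9.35683178e-01 -3.52840423e-01 -7.91047020e-04]
 [-3.52841294e-01  9.35681468e-01  1.79235398e-03]
 [ 1.07753101e-04  1.95618952e-03 -9.99998081e-01]] 0.1
```

View pics/top0.png

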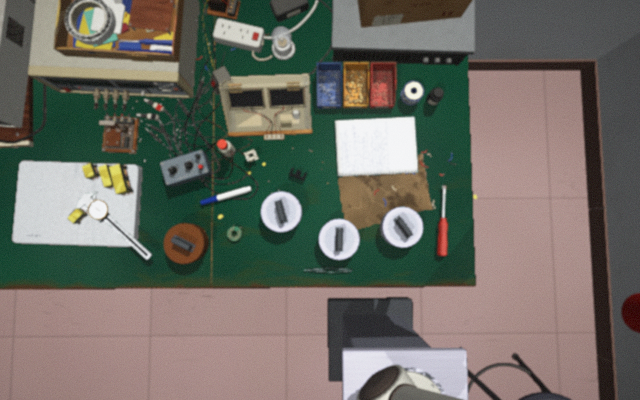

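View pics/scene0.png

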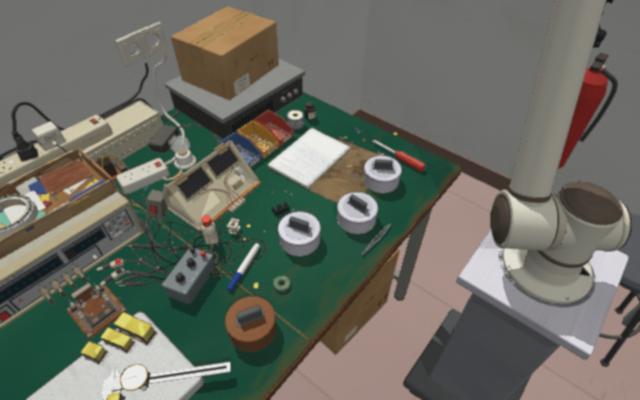

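The top view shows three pale tins at (281,212), (339,240) and (403,228). The brown tin at (184,243) is the look-alike and stays alone. The notebook is the white page at (376,146); the white board at (78,203) is bigger and holds other items. Next I measure these and check them in a crop.

```bash
cat > h.py <<'E'
import cv2,numpy as np
from station import r,cams
def ray(n,u,v,z):
    i=cams.camera_info(n); R,t=np.array(i["R"]),np.array(i["t"])
    c=-R.T@t; d=R.T@np.linalg.inv(i["mtx"])@np.array([u,v,1.]); return (c+d*(z-c[2])/d[2])
def bars(p,seeds):
    """grip bar centre (z=.075) and axis angle in world, deg"""
    out=[]
    for u,v in seeds:
        g=p[v-24:v+25,u-24:u+25].astype(int).max(2); yy,xx=np.mgrid[-24:25,-24:25]
        m=((g<100)&(xx**2+yy**2<17**2)).astype(np.uint8)
        n,l,s,c=cv2.connectedComponentsWithStats(m); k=1+s[1:,4].argmax()
        (cx,cy),(w,h),a=cv2.minAreaRect(np.argwhere(l==k)[:,::-1].astype(np.float32))
        a=np.radians(a if w>h else a+90); cx+=u-24; cy+=v-24
        q=[ray("top",cx+e*8*np.cos(a),cy+e*8*np.sin(a),.075) for e in(-1,1)]
        dd=q[1]-q[0]; out.append((((q[0]+q[1])/2).round(4),round(float(np.degrees(np.arctan2(dd[1],dd[0]))),1),(round(w,1),round(h,1)),int(s[k,4])))
    return out
def drums(p,seeds):
    """lid centre at z=.048"""
    hsv=cv2.cvtColor(p,cv2.COLOR_BGR2HSV); out=[]
    for u,v in seeds:
        m=np.zeros(p.shape[:2],np.uint8); cv2.circle(m,(u,v),28,255,-1)
        m&=cv2.inRange(hsv,(0,0,130),(180,60,255))
        c=max(cv2.findContours(m,0,1)[0],key=cv2.contourArea); (x,y),rr=cv2.minEnclosingCircle(c)
        out.append((ray("top",x,y,.048).round(4),round(rr,1)))
    return out
E
python3 - <<'E'
from h import *
p=cv2.imread("pics/top0.png"); S=[(281,212),(339,240),(403,228)]
for b,d in zip(bars(p,S),drums(p,S)): print(b,d)
m=cv2.inRange(cv2.cvtColor(p,cv2.COLOR_BGR2HSV),(0,0,180),(180,40,255)); m[:,:325]=0;m[:,425:]=0;m[:112]=0;m[182:]=0
c=max(cv2.findContours(m,0,1)[0],key=cv2.contourArea); (x,y),wh,a=cv2.minAreaRect(c); print("book",x,y,wh,a,ray("top",x,y,.014))
cv2.imwrite("pics/crop.png",cv2.resize(p[110:280,160:460],None,fx=2.6,fy=2.6,interpolation=cv2.INTER_CUBIC))
for n,uv in dict(marker=(226,196),toroid=(234,234),ecore=(298,174),sd=(442,222),tw=(327,270),box=(268,105),bin=(355,85),bottle=(226,149)).items(): print(n,ray("top",*uv,.02).round(3))
d=np.load("/tmp/top.npy"); i=cams.camera_info("top"); R,t=np.array(i["R"]),np.array(i["t"])
v,u=np.mgrid[0:400,0:640]; X=(np.stack([u,v,np.ones_like(u)],-1)@np.linalg.inv(i["mtx"]).T*d[...,None]-t)@R
for x0 in np.arange(.4,1.0,.1):
  print(round(x0,1),[(round(y0,1),round(float(X[...,2][(abs(X[...,0]-x0-.05)<.05)&(abs(X[...,1]-y0-.05)<.05)].max(initial=-1)),2)) for y0 in np.arange(-.1,.8,.1)])
E
```

```text
(array([0.5016, 0.3122, 0.075 ]), -164.0, (22.0, 7.0), 148) (array([0.5048, 0.3134, 0.048 ]), 20.7)
(array([0.4342, 0.1694, 0.075 ]), 179.5, (21.0, 6.0), 130) (array([0.4356, 0.1684, 0.048 ]), 20.9)
(array([0.463 , 0.0142, 0.075 ]), -144.8, (20.9, 6.8), 143) (array([0.4648, 0.0088, 0.048 ]), 20.7)
book 376.2643737792969 145.7867889404297 (55.43075942993164, 79.95013427734375) 87.1375961303711 [0.67772826 0.06566296 0.014     ]
marker [0.546 0.457 0.02 ]
toroid [0.448 0.436 0.02 ]
ecore [0.603 0.271 0.02 ]
sd [ 0.477 -0.1    0.02 ]
tw [0.356 0.198 0.02 ]
box [0.786 0.35  0.02 ]
bin [0.84 0.12 0.02]
bottle [0.669 0.459 0.02 ]
0.4 [(np.float64(-0.1), 0.08), (np.float64(0.0), 0.08), (np.float64(0.1), 0.08), (np.float64(0.2), 1.04), (np.float64(0.3), 0.08), (np.float64(0.4), 0.02), (np.float64(0.5), 0.08), (np.float64(0.6), 0.05), (np.float64(0.7), 0.05)]
0.5 [(np.float64(-0.1), 0.05), (np.float64(0.0), 0.05), (np.float64(0.1), 0.01), (np.float64(0.2), 0.05), (np.float64(0.3), 0.08), (np.float64(0.4), 0.02), (np.float64(0.5), 0.05), (np.float64(0.6), 0.07), (np.float64(0.7), 0.07)]
0.6 [(
[... 217 characters left out ...]
 0.07)]
0.7 [(np.float64(-0.1), 0.05), (np.float64(0.0), 0.03), (np.float64(0.1), 0.03), (np.float64(0.2), 0.11), (np.float64(0.3), 0.11), (np.float64(0.4), 0.12), (np.float64(0.5), 0.07), (np.float64(0.6), 0.02), (np.float64(0.7), 0.08)]
0.8 [(np.float64(-0.1), 0.11), (np.float64(0.0), 0.11), (np.float64(0.1), 0.05), (np.float64(0.2), 0.12), (np.float64(0.3), 0.11), (np.float64(0.4), 0.12), (np.float64(0.5), 0.17), (np.float64(0.6), 0.17), (np.float64(0.7), 0.18)]
0.9 [(np.float64(-0.1), 0.21), (np.float64(0.0), 0.22), (np.float64(0.1), 0.22), (np.float64(0.2), 0.09), (np.float64(0.3), 0.09), (np.float64(0.4), 0.04), (np.float64(0.5), 0.18), (np.float64(0.6), 0.17), (np.float64(0.7), 0.17)]
```

View pics/crop.png

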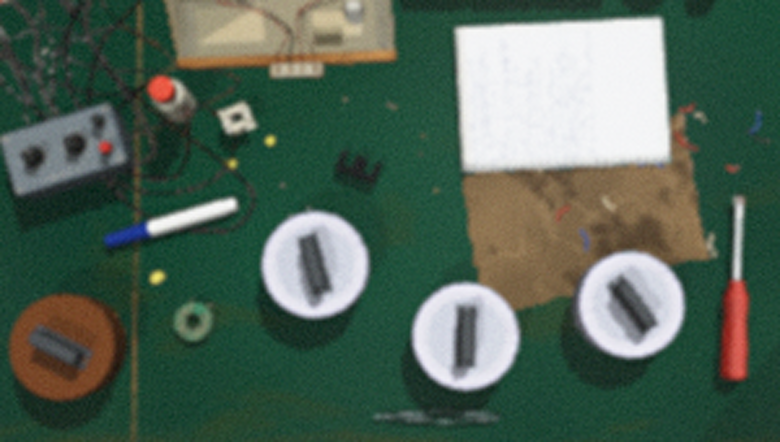

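The crop confirms it: the three bare metal tins sit at crop (315,265), (466,336) and (630,305), the brown look-alike is at (65,347), and the notebook with handwriting is at (563,95). The arm now moves to above the left tin.

Call:
play_rows(
  commands="0.313 0.99 -0.1 0 0 -0.023;0.313 0.99 -0.1 0 0 -0.023;0.313 0.99 -0.1 0 0 -0.023;0.313 0.99 -0.1 0 0 -0.023;0.313 0.99 -0.1 0 0 -0.023;0.313 0.99 -0.1 0 0 -0.023;0.313 0.99 -0.1 0 0 -0.023;0.313 0.99 -0.1 0 0 -0.023;0.313 0.99 -0.1 0 0 -0.023;0.313 0.99 -0.1 0 0 -0.023;0.313 0.99 -0.1 0 0 -0.023;0.313 0.99 -0.1 0 0 -0.023;0.313 0.99 -0.1 0 0 -0.023;0.313 0.99 -0.1 0 0 -0.023;0.313 0.99 -0.1 0 0 -0.023",
  grip=60,
)

```text
time_s: 1.6
tcp_pos: [0.3614, -0.138, 0.1773]
ee_rot: [[-0.953, -0.304, -0.0], [-0.304, 0.953, 0.0], [0.0, 0.0, -1.0]]
wrist_force: [0.9, -0.4, -0.1]
gripper_width: 0.69
gripper_force: 0.0
```

Call:
play_rows(
  commands="0.313 0.99 -0.1 0 0 -0.023;0.313 0.99 -0.1 0 0 -0.023;0.313 0.99 -0.1 0 0 -0.023;0.313 0.99 -0.1 0 0 -0.023;0.313 0.99 -0.1 0 0 -0.023;0.313 0.99 -0.1 0 0 -0.023;0.313 0.99 -0.1 0 0 -0.023;0.313 0.99 -0.1 0 0 -0.023;0.313 0.99 -0.1 0 0 -0.023;0.313 0.99 -0.1 0 0 -0.023;0.313 0.99 -0.1 0 0 -0.023;0.313 0.99 -0.1 0 0 -0.023;0.313 0.99 -0.1 0 0 -0.023;0.313 0.99 -0.1 0 0 -0.023;0.313 0.99 -0.1 0 0 -0.023;0 0 0 0 0 0;0 0 0 0 0 0",
)

```text
time_s: 3.3
tcp_pos: [0.5018, 0.3062, 0.1316]
ee_rot: [[-0.967, -0.255, -0.002], [-0.255, 0.967, -0.001], [0.002, -0.001, -1.0]]
wrist_force: [0.0, -0.8, -0.9]
gripper_width: 0.69
gripper_force: 0.0
```

Run:
```python
from h import *
p,_=cams.capture("scene"); cv2.imwrite("pics/s1.png",cv2.resize(p[140:300,200:420],None,fx=3.4,fy=3.4,interpolation=cv2.INTER_CUBIC))
i=cams.camera_info("scene");R,t,K=np.array(i["R"]),np.array(i["t"]),i["mtx"]
def pr(X):
    c=K@(R@np.array(X)+t); return c[:2]/c[2]
for X in [(.503,.313,.048),(.503,.313,.075),(.435,.169,.048),(.464,.0115,.048),(.435,.169,.075),(.464,.0115,.075)]: print((pr(X)-[200,140])*3.4)
```

```text
[341.05809088 298.63391004]
[340.10971597 274.30269163]
[537.0752357  226.97676605]
[621.19220559  97.37052931]
[539.83898469 202.39509548]
[625.17239707  72.5929869 ]
```

View pics/s1.png

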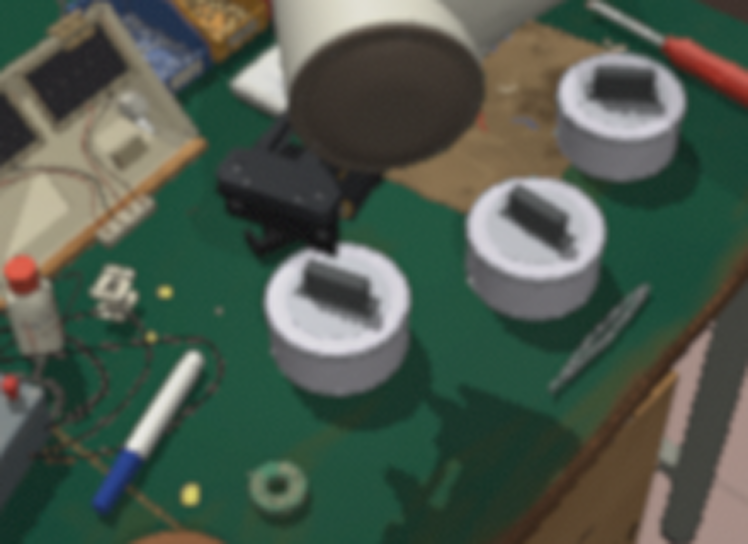

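The scene view shows the left tin's lid at (338,303) and its bar top at (337,273) in the crop, matching the projected estimates. I descend and grip.

Call:
play_rows(
  commands="0.03 0.233 -0.7 0 0 0;0 0 -0.9 0 0 0;0 0 -0.7 0 0 0;0 0 -0.3 0 0 0;0 0 0 0 0 0",
)

```text
time_s: 3.85
tcp_pos: [0.5026, 0.3119, 0.0537]
ee_rot: [[-0.967, -0.254, -0.002], [-0.254, 0.967, -0.002], [0.002, -0.001, -1.0]]
wrist_force: [0.2, -0.6, 0.3]
gripper_width: 0.689
gripper_force: 0.0
```

Call:
play_rows(
  commands="0 0 0 0 0 0;0 0 0 0 0 0;0 0 0 0 0 0;0 0 0 0 0 0;0 0 0 0 0 0;0 0 0 0 0 0;0 0 0 0 0 0",
  grip=5,
)

```text
time_s: 4.55
tcp_pos: [0.5032, 0.3131, 0.0546]
ee_rot: [[-0.967, -0.255, -0.0], [-0.255, 0.967, -0.0], [0.0, -0.0, -1.0]]
wrist_force: [-0.0, -0.0, 0.7]
gripper_width: 0.155
gripper_force: 29.9
```

Call:
play_rows(
  commands="0 0 0.4 0 0 0;0 0 0.9 0 0 0;0 0 0.9 0 0 0;0 0 0.9 0 0 0;0 0 0.4 0 0 0;0 0.9 0 0 0 0;0 0.9 0 0 0 0;0 -0.9 0 0 0 0;0 -0.9 0 0 0 0;0 0.9 0 0 0 0;0 0.9 0 0 0 0;0 -0.9 0 0 0 0;0 -0.9 0 0 0 0;0 0 0 0.967 0.255 0;0 0 0 0.967 0.255 0;0 0 0 0 0 0;0 0 0 0 0 0;0 0 0 0 0 0;0 0 0 0 0 0;0 0 0 0 0 0",
)

```text
time_s: 6.55
tcp_pos: [0.5025, 0.3141, 0.1592]
ee_rot: [[-0.967, -0.245, -0.076], [-0.257, 0.924, 0.285], [0.001, 0.295, -0.956]]
wrist_force: [-0.5, 1.2, -3.0]
gripper_width: 0.158
gripper_force: 29.9
```

```bash
cat > m.py <<'E'
from h import *
R=[]
for k in range(3):
    s=r.sense(); E=np.array(s["ee_rot"]); R.append(np.r_[s["wrist_force"],s["moment"],E.T@np.array(s["moment"])]); cams.capture("top")
print(np.array(R).round(3)); print(s["time_s"],np.array(s["tcp_pos"]).round(4),s["gripper_width"],E.round(3).tolist())
E
python3 m.py
```

```text
[[-0.549  1.165 -3.018 -0.923 -0.213  0.061  0.947  0.047 -0.048]
 [-0.065  0.709 -3.989 -0.883 -0.24  -0.011  0.915 -0.009  0.009]
 [ 0.32   0.64  -4.583 -0.933 -0.295 -0.049  0.978 -0.059  0.034]]
6.65 [0.5028 0.3139 0.1594] 0.15945624653915147 [[-0.967, -0.244, -0.076], [-0.256, 0.924, 0.285], [0.001, 0.295, -0.955]]
```

Call:
play_rows(
  commands="0 0 0 -0.967 -0.255 0;0 0 0 -0.967 -0.255 0;0 0 0 -0.967 -0.255 0;0 0 0 -0.967 -0.255 0;0 0 0 0 0 0;0 0 0 0 0 0;0 0 0 0 0 0;0 0 0 0 0 0;0 0 0 0 0 0",
)

```text
time_s: 7.6
tcp_pos: [0.5037, 0.3126, 0.1602]
ee_rot: [[-0.967, -0.241, 0.075], [-0.253, 0.925, -0.284], [-0.001, -0.294, -0.956]]
wrist_force: [0.7, -0.5, -3.3]
gripper_width: 0.16
gripper_force: 30.0
```

```bash
python3 m.py
```

```text
[[ 0.742 -0.537 -3.295  0.889  0.283  0.02  -0.931  0.041 -0.033]
 [-0.846  0.389 -3.143  0.894  0.219 -0.016 -0.921 -0.008  0.021]
 [ 0.565  0.254 -3.689  0.852  0.265  0.025 -0.891  0.031 -0.036]]
7.7 [0.5036 0.3127 0.16  ] 0.15535610856088877 [[-0.967, -0.242, 0.075], [-0.253, 0.925, -0.285], [-0.001, -0.295, -0.956]]
```

Call:
play_rows(
  commands="0 0 0 0.967 0.255 0;0 0 0 0.967 0.255 0;0 0 0 0 0 0;0 0 0 0 0 0;0 0 0 0 0 0",
)

```text
time_s: 8.25
tcp_pos: [0.503, 0.3131, 0.1591]
ee_rot: [[-0.967, -0.255, -0.0], [-0.255, 0.967, -0.002], [0.001, -0.002, -1.0]]
wrist_force: [-0.2, 0.6, -4.1]
gripper_width: 0.162
gripper_force: 30.0
```

```bash
python3 m.py
```

```text
[[-2.040e-01  5.860e-01 -4.076e+00 -3.400e-02  1.900e-02 -4.000e-03
   2.800e-02  2.700e-02  4.000e-03]
 [-3.450e-01 -2.300e-01 -3.851e+00 -3.300e-02  1.000e-03 -1.100e-02
   3.200e-02  1.000e-02  1.100e-02]
 [ 4.860e-01  4.110e-01 -4.086e+00 -3.000e-02  1.100e-02  2.900e-02
   2.600e-02  1.800e-02 -2.900e-02]]
8.35 [0.5027 0.3136 0.1589] 0.1581258713154729 [[-0.967, -0.256, -0.001], [-0.256, 0.967, -0.002], [0.001, -0.002, -1.0]]
```

Call:
play_rows(
  commands="0 0 -0.6 0 0 0;0 0 -0.9 0 0 0;0 0 -0.9 0 0 0;0 0 -0.6 0 0 0;0 0 -0.3 0 0 0;0 0 -0.16 0 0 0;0 0 0 0 0 0;0 0 0 0 0 0",
)

```text
time_s: 9.2
tcp_pos: [0.5039, 0.314, 0.0567]
ee_rot: [[-0.967, -0.255, 0.002], [-0.255, 0.967, 0.001], [-0.002, 0.001, -1.0]]
wrist_force: [-0.4, -0.6, -3.8]
gripper_width: 0.155
gripper_force: 30.0
```

Call:
play_rows(
  commands="0 0 0 0 0 0;0 0 0 0 0 0;0 0 0 0 0 0;0 0 0 0 0 0;0 0 0 0 0 0;0 0 0.5 0 0 0;0 0 0.9 0 0 0;0 0 1 0 0 0;0 0 0.2 0 0 0;0 0 0 0 0 0",
  grip=60,
)

```text
time_s: 10.2
tcp_pos: [0.5038, 0.3138, 0.1351]
ee_rot: [[-0.967, -0.254, 0.002], [-0.254, 0.967, 0.002], [-0.003, 0.002, -1.0]]
wrist_force: [-0.5, -0.0, -1.0]
gripper_width: 0.69
gripper_force: 0.0
```

Call:
play_rows(
  commands="-0.383 -0.805 0 0 0 -0.31;-0.383 -0.805 0 0 0 -0.31;-0.383 -0.805 0 0 0 -0.31;-0.383 -0.805 0 0 0 -0.31;-0.383 -0.805 0 0 0 -0.31;-0.383 -0.805 0 0 0 -0.31;0 0 0 0 0 0;0 0 0 0 0 0",
)

```text
time_s: 11.0
tcp_pos: [0.4339, 0.1678, 0.1331]
ee_rot: [[-1.0, 0.022, -0.001], [0.022, 1.0, -0.001], [0.001, -0.001, -1.0]]
wrist_force: [0.1, 0.7, 0.5]
gripper_width: 0.686
gripper_force: 0.0
```

Run:
```python
from h import *
p,_=cams.capture("scene"); cv2.imwrite("pics/s2.png",cv2.resize(p[140:300,200:420],None,fx=3.4,fy=3.4,interpolation=cv2.INTER_CUBIC))
```

```text
(no output)
```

View pics/s2.png

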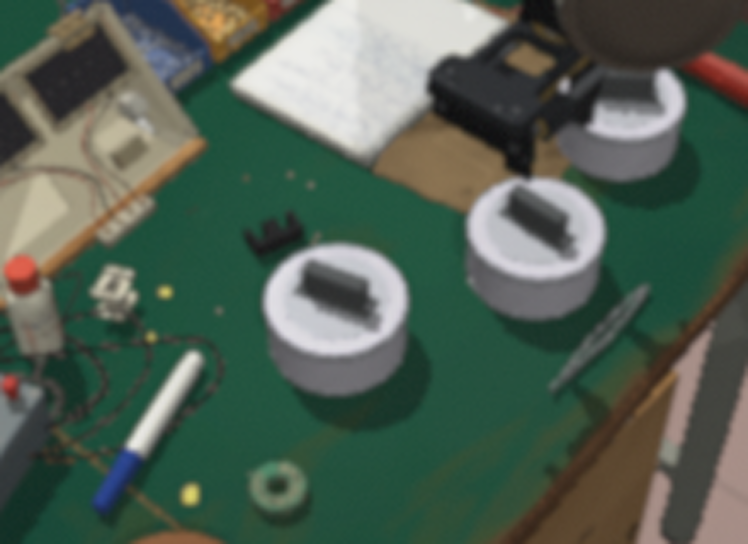

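The left tin is back upright on its spot, with its lid at (337,303), and the middle tin's lid is at (536,235). The middle tin is next.

Call:
play_rows(
  commands="0.03 0.03 -0.7 0 0 0;0 0 -0.9 0 0 0;0 0 -0.7 0 0 0;0 0 -0.33 0 0 0;0 0 0 0 0 0",
)

```text
time_s: 11.55
tcp_pos: [0.4348, 0.1692, 0.0534]
ee_rot: [[-1.0, 0.021, -0.003], [0.021, 1.0, -0.002], [0.003, -0.002, -1.0]]
wrist_force: [0.5, -0.0, 0.2]
gripper_width: 0.69
gripper_force: 0.0
```

Call:
play_rows(
  commands="0 0 0 0 0 0;0 0 0 0 0 0;0 0 0 0 0 0;0 0 0 0 0 0;0 0 0 0 0 0;0 0 0 0 0 0;0 0 0 0 0 0",
  grip=5,
)

```text
time_s: 12.25
tcp_pos: [0.4351, 0.169, 0.055]
ee_rot: [[-1.0, 0.022, -0.0], [0.022, 1.0, -0.001], [0.0, -0.001, -1.0]]
wrist_force: [-0.1, -1.1, -0.1]
gripper_width: 0.158
gripper_force: 30.0
```

Call:
play_rows(
  commands="0 0 0.4 0 0 0;0 0 0.9 0 0 0;0 0 0.9 0 0 0;0 0 0.9 0 0 0;0 0 0.4 0 0 0;0 0.9 0 0 0 0;0 0.9 0 0 0 0;0 -0.9 0 0 0 0;0 -0.9 0 0 0 0;0 0.9 0 0 0 0;0 0.9 0 0 0 0;0 -0.9 0 0 0 0;0 -0.9 0 0 0 0;0 0 0 1 0 0;0 0 0 1 0 0;0 0 0 0 0 0;0 0 0 0 0 0;0 0 0 0 0 0;0 0 0 0 0 0;0 0 0 0 0 0",
)

```text
time_s: 14.25
tcp_pos: [0.4347, 0.1701, 0.1595]
ee_rot: [[-1.0, 0.02, -0.001], [0.018, 0.955, 0.294], [0.007, 0.294, -0.956]]
wrist_force: [-0.3, -0.1, -3.4]
gripper_width: 0.161
gripper_force: 30.0
```

```bash
sed -i 's/range(3)/range(6)/' m.py; python3 m.py
```

```text
[[-2.990e-01 -7.300e-02 -3.354e+00 -1.071e+00 -4.700e-02 -3.200e-02
   1.070e+00 -7.500e-02  1.900e-02]
 [ 4.600e-02  1.470e-01 -4.151e+00 -1.006e+00 -1.100e-02 -3.100e-02
   1.005e+00 -3.900e-02  2.700e-02]
 [ 4.850e-01  1.200e-01 -3.119e+00 -9.690e-01  1.100e-02 -1.000e-02
   9.690e-01 -1.200e-02  1.400e-02]
 [ 9.700e-02  1.840e-01 -4.096e+00 -1.001e+00  8.000e-03  1.000e-03
   1.001e+00 -1.200e-02  2.000e-03]
 [ 4.100e-02 -1.020e-01 -2.955e+00 -9.780e-01 -6.300e-02  3.000e-02
   9.770e-01 -7.100e-02 -4.700e-02]
 [-3.710e-01 -7.170e-01 -4.119e+00 -1.039e+00 -3.400e-02 -9.000e-03
   1.038e+00 -5.700e-02 -1.000e-03]]
14.5 [0.4351 0.1696 0.1598] 0.16095365913678505 [[-1.0, 0.021, -0.0], [0.02, 0.955, 0.295], [0.007, 0.295, -0.955]]
```

Call:
play_rows(
  commands="0 0 0 -1 0 0;0 0 0 -1 0 0;0 0 0 -1 0 0;0 0 0 -1 0 0;0 0 0 0 0 0;0 0 0 0 0 0;0 0 0 0 0 0;0 0 0 0 0 0;0 0 0 0 0 0",
)

```text
time_s: 15.45
tcp_pos: [0.4354, 0.1687, 0.1603]
ee_rot: [[-1.0, 0.024, 0.0], [0.022, 0.956, -0.294], [-0.007, -0.294, -0.956]]
wrist_force: [-0.6, 0.7, -3.0]
gripper_width: 0.156
gripper_force: 30.0
```

```bash
python3 m.py
```

```text
[[-6.380e-01  7.280e-01 -3.004e+00  9.660e-01 -2.000e-02  1.000e-03
  -9.670e-01  3.000e-03  5.000e-03]
 [-8.590e-01  3.170e-01 -2.686e+00  9.580e-01 -2.600e-02 -3.000e-03
  -9.580e-01 -2.000e-03  1.100e-02]
 [ 3.150e-01  7.260e-01 -3.895e+00  9.820e-01 -4.700e-02  2.500e-02
  -9.830e-01 -2.900e-02 -1.000e-02]
 [ 1.240e-01 -1.220e-01 -3.522e+00  9.880e-01  2.900e-02  5.300e-02
  -9.870e-01  3.400e-02 -5.900e-02]
 [-2.340e-01  8.760e-01 -4.095e+00  9.510e-01 -5.800e-02 -3.400e-02
  -9.510e-01 -2.400e-02  5.000e-02]
 [ 1.970e-01  6.780e-01 -3.946e+00  9.830e-01 -2.900e-02  1.900e-02
  -9.830e-01 -1.200e-02 -9.000e-03]]
15.7 [0.4353 0.169  0.16  ] 0.1579438844382743 [[-1.0, 0.022, 0.0], [0.021, 0.955, -0.295], [-0.007, -0.295, -0.955]]
```

Call:
play_rows(
  commands="0 0 0 1 0 0;0 0 0 1 0 0;0 0 0 0 0 0;0 0 0 0 0 0;0 0 0 0 0 0",
)

```text
time_s: 16.25
tcp_pos: [0.4352, 0.1693, 0.1596]
ee_rot: [[-1.0, 0.021, -0.001], [0.021, 1.0, -0.002], [0.001, -0.002, -1.0]]
wrist_force: [0.7, -0.1, -3.5]
gripper_width: 0.162
gripper_force: 30.0
```

```bash
python3 m.py
```

```text
[[ 6.670e-01 -5.700e-02 -3.456e+00 -1.600e-02  1.000e-03 -2.000e-02
   1.600e-02  0.000e+00  2.000e-02]
 [ 2.350e-01 -5.960e-01 -5.119e+00 -1.200e-02 -6.000e-03  1.800e-02
   1.200e-02 -6.000e-03 -1.800e-02]
 [ 1.420e-01  1.140e-01 -3.572e+00 -1.900e-02 -2.300e-02 -6.800e-02
   1.800e-02 -2.300e-02  6.800e-02]
 [-3.360e-01  2.880e-01 -4.065e+00 -2.300e-02  1.100e-02  1.000e-03
   2.400e-02  1.100e-02 -1.000e-03]
 [-2.380e-01  5.050e-01 -3.986e+00  5.000e-03 -4.000e-02  8.000e-03
  -6.000e-03 -4.000e-02 -8.000e-03]
 [ 6.890e-01  8.700e-02 -4.491e+00 -3.500e-02 -3.300e-02 -4.100e-02
   3.400e-02 -3.400e-02  4.100e-02]]
16.5 [0.435  0.1697 0.1594] 0.1554480350994329 [[-1.0, 0.02, -0.001], [0.02, 1.0, -0.001], [0.001, -0.001, -1.0]]
```

Half-difference of moment under ±0.3 rad tilt: left 0.930 N m, middle 0.991 N m. The 0.06 N m excess fits the loose slug, so the middle tin probably rattles. I put it back and try the right tin.

Call:
play_rows(
  commands="0 0 -0.6 0 0 0;0 0 -0.9 0 0 0;0 0 -0.9 0 0 0;0 0 -0.6 0 0 0;0 0 -0.3 0 0 0;0 0 -0.17 0 0 0;0 0 0 0 0 0;0 0 0 0 0 0",
)

```text
time_s: 17.35
tcp_pos: [0.4359, 0.1698, 0.0565]
ee_rot: [[-1.0, 0.021, 0.002], [0.021, 1.0, 0.001], [-0.002, 0.001, -1.0]]
wrist_force: [-0.9, -0.0, -3.8]
gripper_width: 0.158
gripper_force: 30.0
```

Call:
play_rows(
  commands="0 0 0 0 0 0;0 0 0 0 0 0;0 0 0 0 0 0;0 0 0 0 0 0;0 0 0 0 0 0;0 0 0.5 0 0 0;0 0 0.9 0 0 0;0 0 1 0 0 0;0 0 0.2 0 0 0;0 0 0 0 0 0",
  grip=60,
)

```text
time_s: 18.35
tcp_pos: [0.4357, 0.1697, 0.1347]
ee_rot: [[-1.0, 0.022, 0.002], [0.022, 1.0, 0.002], [-0.002, 0.002, -1.0]]
wrist_force: [-0.7, 0.1, -1.4]
gripper_width: 0.686
gripper_force: 0.0
```

Call:
play_rows(
  commands="0.16 -0.88 0 0 0 0.68;0.16 -0.88 0 0 0 0.68;0.16 -0.88 0 0 0 0.68;0.16 -0.88 0 0 0 0.68;0.16 -0.88 0 0 0 0.68;0.16 -0.88 0 0 0 0.68;0 0 0 0 0 0;0 0 0 0 0 0",
)

```text
time_s: 19.15
tcp_pos: [0.4632, 0.0103, 0.1325]
ee_rot: [[-0.832, -0.554, -0.003], [-0.554, 0.832, -0.001], [0.002, 0.001, -1.0]]
wrist_force: [-0.2, 0.5, 0.0]
gripper_width: 0.692
gripper_force: 0.0
```

Run:
```python
from h import *
p,_=cams.capture("scene"); cv2.imwrite("pics/s3.png",cv2.resize(p[110:270,260:460],None,fx=3.4,fy=3.4,interpolation=cv2.INTER_CUBIC))
```

```text
(no output)
```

View pics/s3.png

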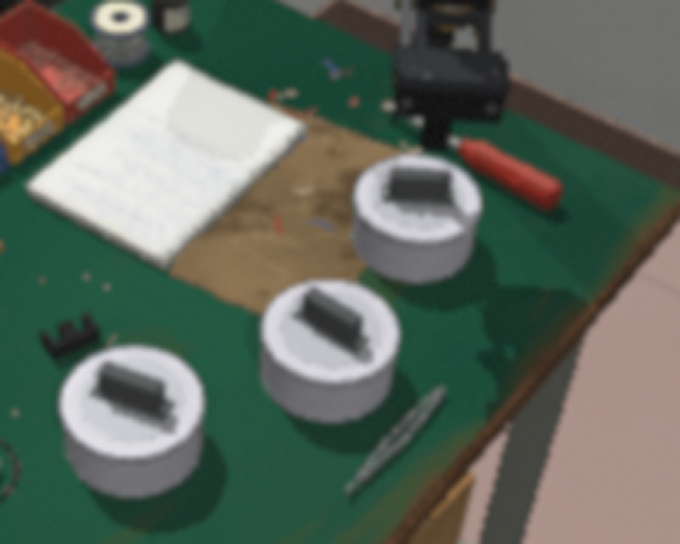

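All three tins stand upright at (132,405), (330,338) and (416,203), and the gripper is above the right tin. Now the right tin.

Call:
play_rows(
  commands="0.03 0.03 -0.7 0 0 0;0 0 -0.9 0 0 0;0 0 -0.7 0 0 0;0 0 -0.3 0 0 0;0 0 0 0 0 0",
)

```text
time_s: 19.7
tcp_pos: [0.464, 0.0121, 0.0546]
ee_rot: [[-0.83, -0.557, -0.003], [-0.557, 0.83, -0.001], [0.003, 0.001, -1.0]]
wrist_force: [0.2, -0.8, -0.4]
gripper_width: 0.688
gripper_force: 0.0
```

Call:
play_rows(
  commands="0 0 0 0 0 0;0 0 0 0 0 0;0 0 0 0 0 0;0 0 0 0 0 0;0 0 0 0 0 0;0 0 0 0 0 0;0 0 0 0 0 0",
  grip=5,
)

```text
time_s: 20.4
tcp_pos: [0.4652, 0.0114, 0.056]
ee_rot: [[-0.831, -0.557, 0.0], [-0.557, 0.831, -0.0], [-0.0, -0.001, -1.0]]
wrist_force: [-0.2, -2.2, 2.3]
gripper_width: 0.157
gripper_force: 30.0
```

Call:
play_rows(
  commands="0 0 0.4 0 0 0;0 0 0.9 0 0 0;0 0 0.9 0 0 0;0 0 0.9 0 0 0;0 0 0.4 0 0 0;0 0.9 0 0 0 0;0 0.9 0 0 0 0;0 -0.9 0 0 0 0;0 -0.9 0 0 0 0;0 0.9 0 0 0 0;0 0.9 0 0 0 0;0 -0.9 0 0 0 0;0 -0.9 0 0 0 0;0 0 0 0.832 0.554 0;0 0 0 0.832 0.554 0;0 0 0 0 0 0;0 0 0 0 0 0;0 0 0 0 0 0;0 0 0 0 0 0;0 0 0 0 0 0",
)

```text
time_s: 22.4
tcp_pos: [0.4643, 0.0125, 0.1609]
ee_rot: [[-0.83, -0.533, -0.164], [-0.558, 0.793, 0.245], [-0.001, 0.295, -0.955]]
wrist_force: [0.5, -0.5, -4.8]
gripper_width: 0.161
gripper_force: 30.0
```

```bash
python3 m.py
```

```text
[[ 4.890e-01 -4.520e-01 -4.814e+00 -7.440e-01 -5.190e-01  1.800e-02
   9.070e-01 -9.000e-03 -2.300e-02]
 [-1.720e-01  1.240e-01 -4.280e+00 -7.920e-01 -5.420e-01  6.000e-02
   9.600e-01  1.000e-02 -6.100e-02]
 [-5.040e-01 -1.160e-01 -3.996e+00 -7.970e-01 -5.380e-01 -9.000e-03
   9.610e-01 -4.000e-03  7.000e-03]
 [ 5.740e-01  4.550e-01 -3.988e+00 -8.920e-01 -5.090e-01  1.900e-02
   1.024e+00  7.700e-02  3.000e-03]
 [ 4.680e-01 -4.100e-01 -3.519e+00 -8.240e-01 -5.310e-01  1.400e-02
   9.800e-01  2.200e-02 -9.000e-03]
 [ 5.040e-01  2.730e-01 -3.653e+00 -8.390e-01 -5.720e-01 -1.400e-02
   1.016e+00 -1.100e-02  1.000e-02]]
22.65 [0.4648 0.0121 0.1609] 0.15308373594533908 [[-0.83, -0.533, -0.164], [-0.557, 0.793, 0.246], [-0.001, 0.295, -0.955]]
```

Call:
play_rows(
  commands="0 0 0 -0.832 -0.554 0;0 0 0 -0.832 -0.554 0;0 0 0 -0.832 -0.554 0;0 0 0 -0.832 -0.554 0;0 0 0 0 0 0;0 0 0 0 0 0;0 0 0 0 0 0;0 0 0 0 0 0;0 0 0 0 0 0",
)

```text
time_s: 23.6
tcp_pos: [0.4657, 0.0096, 0.161]
ee_rot: [[-0.834, -0.533, 0.143], [-0.552, 0.804, -0.222], [0.004, -0.264, -0.964]]
wrist_force: [0.7, -0.9, -3.2]
gripper_width: 0.162
gripper_force: 30.0
```

```bash
python3 m.py
```

```text
[[ 7.130e-01 -8.770e-01 -3.192e+00  7.530e-01  4.600e-01  7.000e-03
  -8.820e-01 -3.400e-02 -2.000e-03]
 [-2.970e-01  1.131e+00 -4.576e+00  8.070e-01  5.170e-01 -3.500e-02
  -9.590e-01 -6.000e-03  3.300e-02]
 [-5.440e-01  1.250e-01 -3.458e+00  7.910e-01  5.260e-01 -1.800e-02
  -9.500e-01  5.000e-03  1.200e-02]
 [-1.880e-01 -4.510e-01 -3.692e+00  8.060e-01  4.570e-01  2.300e-02
  -9.240e-01 -6.900e-02 -9.000e-03]
 [ 6.530e-01  3.180e-01 -3.478e+00  7.620e-01  5.100e-01 -1.800e-02
  -9.170e-01  7.000e-03  1.100e-02]
 [ 1.070e-01  1.860e-01 -3.695e+00  7.220e-01  5.020e-01  3.000e-02
  -8.790e-01  9.000e-03 -3.900e-02]]
23.85 [0.4649 0.0096 0.1607] 0.15604550366931627 [[-0.833, -0.534, 0.142], [-0.553, 0.803, -0.223], [0.005, -0.265, -0.964]]
```

Call:
play_rows(
  commands="0 0 0 0.832 0.554 0;0 0 0 0.832 0.554 0;0 0 0 0 0 0;0 0 0 0 0 0;0 0 0 0 0 0",
)

```text
time_s: 24.4
tcp_pos: [0.4633, 0.0077, 0.1599]
ee_rot: [[-0.833, -0.553, -0.01], [-0.553, 0.833, -0.008], [0.013, -0.001, -1.0]]
wrist_force: [-0.0, -0.0, -4.4]
gripper_width: 0.159
gripper_force: 30.0
```

Per unit of tilt the moments are: left 3.15, middle 3.36, right 3.38. When tilted, the slug rolls to the low side, against the swing of the tool, so the rattling tin should read lower. That points to the left tin, so I correct my earlier guess. I put the right tin back and recheck the left.

Call:
play_rows(
  commands="0.04 0.12 -0.6 0.053 -0.067 0;0 0 -0.9 0 0 0;0 0 -0.9 0 0 0;0 0 -0.6 0 0 0;0 0 -0.3 0 0 0;0 0 -0.15 0 0 0;0 0 0 0 0 0;0 0 0 0 0 0",
)

```text
time_s: 25.2
tcp_pos: [0.4663, 0.0122, 0.0578]
ee_rot: [[-0.833, -0.553, 0.003], [-0.553, 0.833, 0.003], [-0.004, 0.001, -1.0]]
wrist_force: [0.0, -0.3, -4.3]
gripper_width: 0.159
gripper_force: 30.0
```

Call:
play_rows(
  commands="0 0 0 0 0 0;0 0 0 0 0 0;0 0 0 0 0 0;0 0 0 0 0 0;0 0 0 0 0 0;0 0 0.5 0 0 0;0 0 0.9 0 0 0;0 0 1 0 0 0;0 0 0.2 0 0 0;0 0 0 0 0 0",
  grip=60,
)

```text
time_s: 26.2
tcp_pos: [0.4662, 0.0121, 0.136]
ee_rot: [[-0.833, -0.553, 0.004], [-0.553, 0.833, 0.004], [-0.006, 0.001, -1.0]]
wrist_force: [0.3, -0.0, 0.1]
gripper_width: 0.685
gripper_force: 0.0
```

Call:
play_rows(
  commands="0.12 0.93 0 0 0 -0.2;0.12 0.93 0 0 0 -0.2;0.12 0.93 0 0 0 -0.2;0.12 0.93 0 0 0 -0.2;0.12 0.93 0 0 0 -0.2;0.12 0.93 0 0 0 -0.2;0.12 0.93 0 0 0 -0.2;0.12 0.93 0 0 0 -0.2;0.12 0.93 0 0 0 -0.2;0.12 0.93 0 0 0 -0.2;0.12 0.93 0 0 0 -0.2;0 0 0 0 0 0;0 0 0 0 0 0",
)

```text
time_s: 27.5
tcp_pos: [0.5043, 0.3184, 0.1329]
ee_rot: [[-0.967, -0.254, -0.001], [-0.254, 0.967, -0.0], [0.001, -0.0, -1.0]]
wrist_force: [-0.7, -0.1, -0.4]
gripper_width: 0.693
gripper_force: 0.0
```

Run:
```python
from h import *
p,_=cams.capture("scene"); cv2.imwrite("pics/s4.png",cv2.resize(p[110:270,240:460],None,fx=3.4,fy=3.4,interpolation=cv2.INTER_CUBIC))
```

```text
(no output)
```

View pics/s4.png

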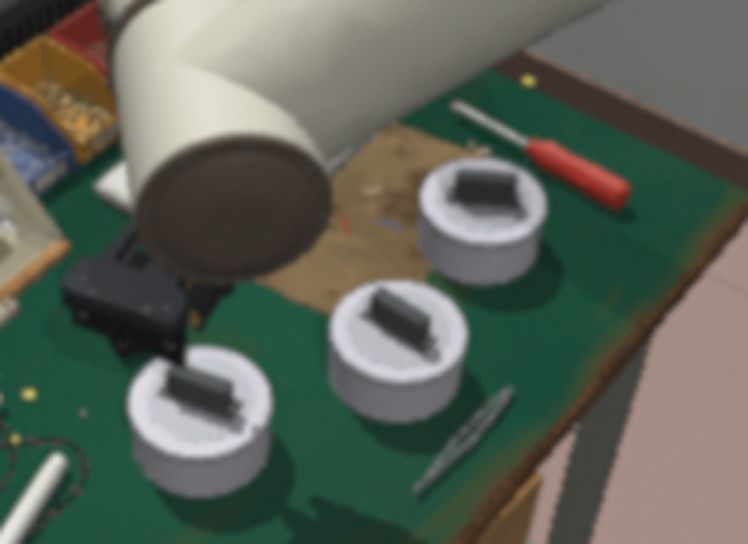

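All three tins are upright in place: right at (483,205), middle at (398,338), left at (200,405). I regrip the left tin and repeat the tilt test.

Call:
play_rows(
  commands="-0.03 -0.16 -0.7 0 0 0;0 0 -0.9 0 0 0;0 0 -0.7 0 0 0;0 0 -0.3 0 0 0;0 0 0 0 0 0",
)

```text
time_s: 28.05
tcp_pos: [0.5036, 0.3124, 0.0556]
ee_rot: [[-0.968, -0.252, -0.0], [-0.252, 0.968, -0.0], [0.0, -0.0, -1.0]]
wrist_force: [0.2, -0.3, 1.1]
gripper_width: 0.689
gripper_force: 0.0
```

Call:
play_rows(
  commands="0 0 0 0 0 0;0 0 0 0 0 0;0 0 0 0 0 0;0 0 0 0 0 0;0 0 0 0 0 0;0 0 0 0 0 0;0 0 0 0 0 0",
  grip=5,
)

```text
time_s: 28.75
tcp_pos: [0.5044, 0.3141, 0.0571]
ee_rot: [[-0.967, -0.253, 0.002], [-0.253, 0.967, 0.002], [-0.003, 0.002, -1.0]]
wrist_force: [-0.3, 1.7, 2.9]
gripper_width: 0.158
gripper_force: 30.0
```

Call:
play_rows(
  commands="0 0 0.4 0 0 0;0 0 0.9 0 0 0;0 0 0.9 0 0 0;0 0 0.9 0 0 0;0 0 0.4 0 0 0;0 0 0 0.967 0.255 0;0 0 0 0.967 0.255 0;0 0 0 0 0 0;0 0 0 0 0 0;0 0 0 0 0 0;0 0 0 0 0 0;0 0 0 0 0 0",
)

```text
time_s: 29.95
tcp_pos: [0.5037, 0.3147, 0.1616]
ee_rot: [[-0.967, -0.243, -0.074], [-0.254, 0.924, 0.287], [-0.001, 0.296, -0.955]]
wrist_force: [-0.7, 0.7, -3.4]
gripper_width: 0.154
gripper_force: 30.0
```

```bash
sed -i 's/range(6)/range(10)/;s/print(np.array(R).round(3))/print(np.mean(R,0).round(3),np.std(R,0)[6].round(3))/' m.py; python3 m.py
```

```text
[-0.376 -0.234 -3.713 -0.921 -0.233  0.026  0.95   0.015 -0.024] 0.021
30.4 [0.5044 0.3139 0.162 ] 0.15742001216088886 [[-0.968, -0.241, -0.073], [-0.252, 0.924, 0.288], [-0.002, 0.297, -0.955]]
```

Call:
play_rows(
  commands="0 0 0 -0.967 -0.255 0;0 0 0 -0.967 -0.255 0;0 0 0 -0.967 -0.255 0;0 0 0 -0.967 -0.255 0;0 0 0 0 0 0;0 0 0 0 0 0;0 0 0 0 0 0;0 0 0 0 0 0;0 0 0 0 0 0",
)

```text
time_s: 31.35
tcp_pos: [0.5049, 0.3132, 0.1627]
ee_rot: [[-0.968, -0.24, 0.078], [-0.252, 0.926, -0.282], [-0.004, -0.293, -0.956]]
wrist_force: [0.1, 0.4, -3.9]
gripper_width: 0.159
gripper_force: 30.0
```

```bash
python3 m.py
```

```text
[ 3.750e-01  3.000e-03 -3.503e+00  8.940e-01  2.650e-01 -6.000e-03
 -9.320e-01  3.200e-02  0.000e+00] 0.025
31.8 [0.5043 0.3139 0.162 ] 0.15754259613177554 [[-0.967, -0.242, 0.078], [-0.254, 0.925, -0.284], [-0.003, -0.294, -0.956]]
```

Call:
play_rows(
  commands="0 0 0 0.967 0.255 0;0 0 0 0.967 0.255 0;0 0 0 0 0 0;0 0 0 0 0 0",
)

```text
time_s: 32.25
tcp_pos: [0.5048, 0.3131, 0.1625]
ee_rot: [[-0.968, -0.252, 0.003], [-0.252, 0.968, 0.001], [-0.003, -0.0, -1.0]]
wrist_force: [-0.4, 0.5, -3.5]
gripper_width: 0.155
gripper_force: 30.0
```

The repeat gives 3.18 for the left tin against 3.36 and 3.38 for the quiet pair. The left tin rattles, so I carry it over the notebook.

Call:
play_rows(
  commands="0 0 0.8 0 0 0;0.3 -0.43 0 0 0 0;0.577 -0.825 0 0 0 0;0.577 -0.825 0 0 0 0;0.577 -0.825 0 0 0 0;0.577 -0.825 0 0 0 0;0.577 -0.825 0 0 0 0;0.577 -0.825 0 0 0 0;0.577 -0.825 0 0 0 0;0.577 -0.825 0 0 0 0;0.577 -0.825 0 0 0 0;0.277 -0.395 0 0 0 0;0 0 0 0 0 0;0 0 0 0 0 0;0 0 0 0 0 0;0 0 0 0 0 0;0 0 0 0 0 0;0 0 0 0 0 0",
)

```text
time_s: 34.05
tcp_pos: [0.6772, 0.067, 0.1862]
ee_rot: [[-0.967, -0.254, 0.002], [-0.254, 0.967, 0.002], [-0.003, 0.002, -1.0]]
wrist_force: [-0.3, -0.1, -3.3]
gripper_width: 0.156
gripper_force: 30.0
```

Run:
```python
from h import *
p,_=cams.capture("scene"); cv2.imwrite("pics/s5.png",p)
```

```text
(no output)
```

View pics/s5.png

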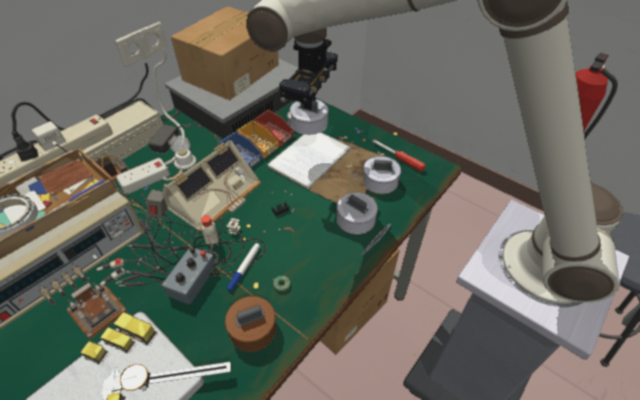

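The left tin is held upright above the notebook at (308,115). The two quiet tins stand in place at (357,212) and (381,174), and the bystanders have not moved. I hand the job in.

```bash
python3 -c "
from station import r
print(r.finish_job())"
```

```text
the job is handed in; nothing more can be done
None
```

I handed in with the left tin, the one the tilt readings say rattles, held still and upright about 13 cm above the worktop over the notebook's middle; the two quiet tins are back in their places, and no verdict was returned.

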